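Clamp a wall box at the hardware counter

ROBOT

A 6-joint arm with a two-finger parallel gripper is mounted at the origin on the work surface. World frame = base frame: x ahead of the robot, y to its left, z up, the work surface at z = 0. Lengths are in m, angles in rad, forces in N, time in s.
With the tool pointing down it reaches from about 0.35 to 0.975 m from the base axis. Payload 4.9 kg.
Tool frame: the origin (TCP) lies midway between the tips of the shut fingers; the grasp point (between the pads) lies behind it (manip.tcp_to_grasp is the z of the grasp point in the tool frame, in m); z points along the fingers, y is the direction in which the jaws open and shut (so a half turn about z gives the same grasp; the last joint's range is limited). The gripper opens to 85 mm and grips with 20 to 120 N. Pads are 22 mm wide; open, the fingers measure 114 mm over their backs; the gripper's body (76 mm by 85 mm) begins 54 mm behind the grasp point. The pads swing forward as they close: fully open they stand 13 mm farther back than shut.
Start: joints at [-0.119, 0.053, 1.613, -0, 1.476, -0.119], TCP at [0.625, 0, 0.231] pointing down, gripper open.
Joint ranges: [-3.01, 3.01], [-1.01, 2.22], [0.06, 2.58], [-1.02, 4.17], [0.09, 2.62], [-3.14, 3.14]. Speed limits (rad/s): [2.57, 2.57, 3.14, 3.14, 3.14, 3.14].

INTERFACE

Orientations are given as a unit quaternion [w, x, y, z].
In Python, from plant import status, vision, order, regions_of, manip gives the robot as it stands. The module is installed in compiled form; this text tells all that it offers.
- The arm moves only by the shell command python3 -m crank 'ROWS'. ROWS is JSON, one flat list of numbers, 5 for each row, row after row: the shift along the tool's x, y, z in mm, then the turn about the tool's z in degrees, then the opening in per cent of the stroke, from 0 (shut) to 100 (fully open). In form: [tx, ty, tz, yaw, fingers, tx, ty, tz, yaw, fingers, ...]. A call has exactly 10 rows; each row is the pose to reach, as a shift and turn from the pose commanded when the call began, along the tool's axes at that moment; what a row does not reach only later rows make up. A row lasts 1/10 s, in which the tool goes at most 50 mm and 8.59 degrees, less where a joint would pass 70% of its speed; a pose out of reach is approached as far as the arm can. A call with a gripper value outside its range is refused whole. The fingers move at their own pace and stop on an object; the grip force is fixed at half the most. Time passes only in rows, so rows that repeat a pose let the fingers close, or fill a call up. It gives the time, the measured TCP pose, the force and the opening at its end, in the units of the state.
- status.state(): the state, without advancing time (a new reading comes with each control period).
- vision.grab_frame(name): name is "scene" or "side" or "wrist"; returns (picture, depth): 384x512x3 uint8, red, green, blue; 384x512 float32, m along the optical axis (not along the pixel's ray), 0 where there is no reading.
- vision.get_calibration(name): a dict with "camera_matrix" (3x3 intrinsics, pixels), "k1" (the pictures are not rectified: a ray, as slopes to the right and down, at radius r is drawn at 1 + k1 r^2 times it, then the intrinsics apply), "R" (3x3) and "t" (3): a world point X has camera coordinates R X + t. Camera axes: x right, y down, z forward; pixel columns grow to the right and rows downward; lengths in m; the calibration is good to about 2 mm. A picture is of the moment at which its call begins: read the wrist's pose just before it. get_calibration takes no time and is no camera call; for the wrist camera it gives the pose at the moment of the call.
- order.job_done(): hands the job in, once; it reports no verdict.
Trained networks look in the newest picture that a camera, given by its name, has taken for a name from the list of things; names that differ only in an ending like _2 or _b are one class to them, and where a whole thing is asked for, a point or a joint stands for the part that bears it (a point fixed in the world has none). Each returns a list of dicts, best first, with "confidence" (0 to 1); they miss things now and then, are a little off and sometimes report something else, mostly with a low value. They report only what shows in the picture. A call takes as long as a camera call.
- regions_of(camera, name): "region" (384x512 bool, what is visible of it) and "extent" ([centre column, centre row, width, height] in pixels, round what is visible of it).
The state is a dict: "time": time; "joint_pos": joint angles; "joint_vel": joint speeds; "joint_efforts": joint torques, N m; "tool_pos": TCP position; "tool_rot": TCP orientation; "contact_force": force on the tool from outside, world axes, zero at the start; "ft_torque": the same for the moment, N m; "gripper_width": opening from 0.0 (shut) to 1.0 (fully open).
Only numpy, scipy, OpenCV 4.12 (cv2) and the standard library are available. Lean on these libraries where they do the work, as an engineer would, in place of code of your own. Each camera call takes 0.05 s, during which the arm holds its last target. There are 200 camera calls.

TASK

Set the yellow wall box, open side up, in the nest of the counter clamp with its ear in the notch of the fixed jaw, and let go of it. Then pump the clamp's trigger, without touching the moving jaw or its pad, until the spring pad bears on the box and is pressed in by about 10 mm, never so hard that the thin box is crushed (pad pressed in about 20 mm). The clamp has no lock: finish while still holding the trigger pulled so that the box stays gripped, and leave the other things on the counter alone.

Things in the scene. Friction and masses are not known exactly. Their poses are not given: they have to be found in the camera images.
- box_center (a point): Centre (25 mm above the underside) of the loose wall box: thin yellow plastic shell, open at the top, 56 mm (its x) by 80 mm (its y) by 50 mm high, 0.09 kg. It starts upright on the counter, yaw within about 100 degrees of the clamp's. z points up, -y to the end with the ear. Best gripped across the 56 mm, 5 to 10 mm above this point so that fingertips clear the nest's rails.
- box_ear (a point): Centre of the ear, a tab 16 mm wide, 8 mm thick that stands out 12 mm from the middle of the box's -y end, 38 mm above the underside. Axes as for box_center; it lies 46 mm from the box centre along the box's -y.
- wall_box: The same wall box; origin at the centre of its underside.
- clamp: Steel counter clamp, fixed, 110 mm (x) by 350 mm (y), base plate 8 mm thick; origin on the counter under its centre. Clamp offsets are in this frame: nest and fixed jaw at -y, trigger and handle at +y. Highest: trigger (130 mm) and a black upright handle post (135 mm), 14 mm thick, at y = +132 mm behind the trigger; the rest is below 65 mm.
- nest (a point): Where the centre of the box's underside belongs when fully home (y = -110 mm, on the 8 mm plate). Axes as the clamp: at home the box's axes line up with these. Two rails 8 mm high, 68 mm apart inside, 80 mm outside, flank the nest.
- notch (a point): Middle of the 26 mm wide notch between the two posts of the fixed jaw (each 20 mm by 20 mm, 50 mm high above the plate), in the plane of the jaw face at y = -150 mm; the box's end rests on this face and its ear goes between the posts.
- jaw (a joint): Travel in m of the moving jaw towards the nest, 0 = fully back, up to 0.1; starts at 0 to 0.03. It stays where it is left (2.5 N of drag). With the pad unpressed the pad face is at clamp y = -5 mm minus this travel, that is 65 mm minus this travel from a box fully home.
- pad_face (a point): Centre, 33 mm above the counter, of the face that meets the box of the black rubber pad (40 mm wide, 36 mm high, 8 mm thick) on the jaw's spring plunger; 35 mm in front of the block when free.
- pad (a joint): How far in m the pad's spring is pressed in, 0 = free, 0.026 = solid. The spring is 1 N per mm, so 0.010 means 10 N on the box.
- trigger_center (a point): Centre of the grey trigger paddle, 44 mm wide (x), 10 mm thick (y), 40 mm high; at rest at clamp x = 0, y = +80 mm, 110 mm above the counter. It is pulled towards the handle post (+y); its pivot is 80 mm below. Nothing higher than 65 mm stands on its -y side, so a shut gripper can be lowered there and push it.
- trigger (a joint): Angle in rad, 0 = at rest, 0.35 = pulled fully (28 mm at the paddle). A spring (2 to 5 N) returns it. A pull drives the jaw by as much as the paddle moves (80 mm per rad) after up to 8 mm idle while the pawl finds a tooth; on the return the jaw stays, but if the pad is pressed it slips back until about 2.5 N is left. Several pulls are needed.
- round_box: Bystander: round yellow ceiling box, 80 mm across, 45 mm high.
- lamp_carton: Bystander: cardboard lamp carton, 70 x 70 x 90 mm.
- driver: Bystander: screwdriver lying on the counter.
- jaw_front (a point): Centre of the front face of the moving jaw's grey block (44 mm wide, 50 mm high, 18 mm thick, 10 to 60 mm above the counter), on a toothed bar that runs back through the housing. Block and pad are not to be touched by the robot.

How it is judged:
On the way, in this order (a step that is already met when the one before it is completed fails the run):
1. the box stands in the nest, ear in the notch, let go, before the pad bears on it (x of box_center in the frame of nest between -0.009 and 0.009 m and y of box_center in the frame of nest between -0.004 and 0.015 m and z of box_center in the frame of nest between 0.021 and 0.029 m and y of box_ear in the frame of nest below -0.028 m and angle between box_center's own z axis and vertical below 0.1 rad and contact force between the fingers and wall_box below 0.3 N and contact force between pad and wall_box below 1 N), for 0.2 s.
2. the trigger, pulled by the robot, brings the pad to bear on the box (contact force between pad and wall_box above 3 N and value of joint trigger above 0.03 rad and contact force between the fingers and trigger above 2 N), for 0.05 s.
At the end, for the whole second after the job is handed in: The robot's fingers still hold the trigger pulled (over 2 N); the pad is pressed in 5 to 16 mm with 5 to 16 N on the box; the box stands upright in the nest, against the fixed jaw (within 4 mm), ear in the notch, not touched by the fingers (contact force between pad and wall_box between 5 and 16 N and value of joint pad between 0.005 and 0.016 m and contact force between the fingers and trigger above 2 N and contact force between the fingers and wall_box below 0.3 N and x of box_center in the frame of nest between -0.009 and 0.009 m and y of box_center in the frame of nest between -0.004 and 0.004 m and z of box_center in the frame of nest between 0.021 and 0.029 m and y of box_ear in the frame of notch below 0 m and angle between box_center's own z axis and vertical below 0.1 rad and linear speed of wall_box below 0.02 m/s); the arm keeps its last pose, push and grip.
It fails at once if the box is crushed: the pad presses it with more than 22 N (contact force between pad and wall_box above 22 N).
It fails at once if the robot pushes the moving jaw or its pad (contact force between any of the fingers, the arm and jaw above 3 N or contact force between any of the fingers, the arm and pad above 3 N).
It fails at once if a bystander is disturbed (distance of any of round_box, lamp_carton, driver from where it was at the start of the episode above 0.03 m).
It also fails if it takes over 58 s, if anything falls off the work surface, if the arm or the gripper's body presses on something with over 40 N, if the wrist force passes 120 N, or if a joint passes its speed limit or range.

## Working session

There is one attempt and no reset: what is moved stays moved. The work goes in short steps, Python scripts to look and compute and a shell command to move; the robot and the scene stay as the last step left them, time stands still between calls to the robot, and variables do not carry over. Pictures are saved under pics/ and viewed, on a budget of 10 in all, crops included, one or two more only if the job needs it, and the job is handed in when it is done.

```bash
mkdir -p pics
cat > h.py <<'E'
import numpy as np, cv2
from plant import status, vision, order, regions_of, manip
def cloud(cam):
    c=vision.get_calibration(cam); img,d=vision.grab_frame(cam)
    K=np.array(c["camera_matrix"],float);k1=c["k1"];R=np.array(c["R"]);t=np.array(c["t"])
    v,u=np.mgrid[0:384,0:512].astype(float)
    pts=np.stack([u.ravel(),v.ravel()],1)[:,None]
    n=cv2.undistortPoints(pts,K,np.array([k1,0,0,0,0.])).reshape(384,512,2)
    P=np.dstack([n[...,0]*d,n[...,1]*d,d])
    W=(P-t)@R
    W[d==0]=np.nan
    return img,d,W
def save(img,name): cv2.imwrite('pics/'+name,img[...,::-1])
E
python3 - <<'E'
from h import *
print(status.state(), manip.tcp_to_grasp)
a=[]
for cam in ("scene","side"):
    img,d,W=cloud(cam); a.append(img)
    print(cam, vision.get_calibration(cam)["t"])
    np.savez(cam,img=img,d=d,W=W)
    for n in ("wall_box","box_ear","clamp","notch","nest","trigger_center","pad_face","jaw_front","round_box","lamp_carton","driver"):
        try:
            for r in regions_of(cam,n)[:2]:
                p=W[r["region"]];p=p[~np.isnan(p[:,0])]
                print(cam,n,round(r["confidence"],2),np.round(r["extent"]),np.round(np.median(p,0),3),np.round(np.percentile(p,2,axis=0),3),np.round(np.percentile(p,98,axis=0),3))
        except Exception as e: print(n,e)
save(cv2.resize(np.vstack(a),(800,1200))[:600],"s.png"); save(cv2.resize(a[1],(800,600)),"side.png")
E
```

```text
{'time': 0.0, 'joint_pos': array([-1.19043335e-01,  5.33562538e-02,  1.61431898e+00, -2.88659105e-05,
        1.47593894e+00, -1.18990698e-01]), 'joint_vel': array([ 0.00031067,  0.00139452, -0.00086334,  0.00065915, -0.00125498,
       -0.0012842 ]), 'joint_efforts': array([ 2.70554956e-04, -3.93670499e+01, -3.70175600e+01, -1.62778279e-04,
        6.93513779e-03, -6.06393527e-06]), 'tool_pos': array([6.24382191e-01, 3.91379042e-05, 2.30048442e-01]), 'tool_rot': array([-7.85639626e-04,  7.07124053e-01,  7.07088786e-01, -6.36088578e-04]), 'contact_force': array([0.35472708, 0.76540123, 0.24861573]), 'ft_torque': array([-0.02584026, -0.02866434,  0.03841092]), 'gripper_width': 1.0050943351152184} -0.0187
scene [-0.47392588 -0.09634613  1.3767457 ]
scene wall_box 0.76 [220. 210.  29.  31.] [ 0.464 -0.036  0.027] [ 0.416 -0.069 -0.   ] [0.509 0.036 0.051]
scene box_ear 0.77 [218. 210.  30.  28.] [ 0.464 -0.034  0.03 ] [ 0.422 -0.069  0.003] [0.509 0.005 0.051]
scene clamp 0.92 [280. 216.  90. 102.] [0.652 0.031 0.011] [ 0.586 -0.125  0.005] [0.697 0.197 0.128]
scene notch 0.72 [279. 216
[... 1792 characters left out ...]
. 223.   4.   4.] [0.628 0.034 0.046] [0.619 0.029 0.038] [0.637 0.048 0.056]
side jaw_front 0.64 [214. 242.  25.  47.] [0.637 0.096 0.04 ] [0.619 0.03  0.009] [0.664 0.217 0.062]
side jaw_front 0.39 [210. 222.  18.  12.] [0.642 0.131 0.119] [0.623 0.124 0.096] [0.665 0.135 0.133]
side round_box 0.79 [258. 326.  34.  35.] [0.497 0.376 0.025] [0.463 0.353 0.003] [0.532 0.427 0.047]
side lamp_carton 0.91 [246. 150.  26.  28.] [ 0.598 -0.375  0.046] [ 0.564 -0.413  0.003] [ 0.653 -0.349  0.094]
side driver 0.93 [169. 340.  12.  74.] [0.692 0.407 0.022] [0.666 0.34  0.01 ] [0.716 0.524 0.029]
side driver 0.45 [280. 218.  30.  28.] [ 0.462 -0.018  0.032] [ 0.418 -0.071  0.004] [0.506 0.007 0.053]
```

View pics/s.png

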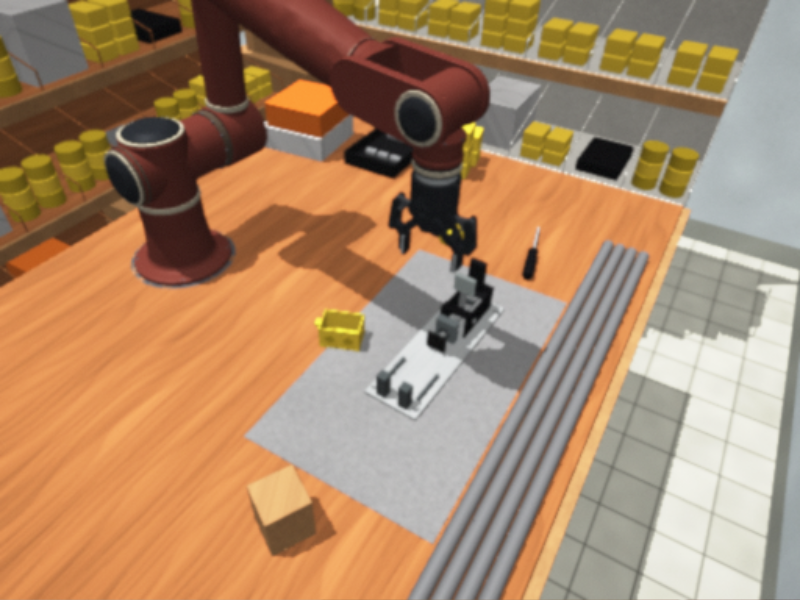

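View pics/side.png

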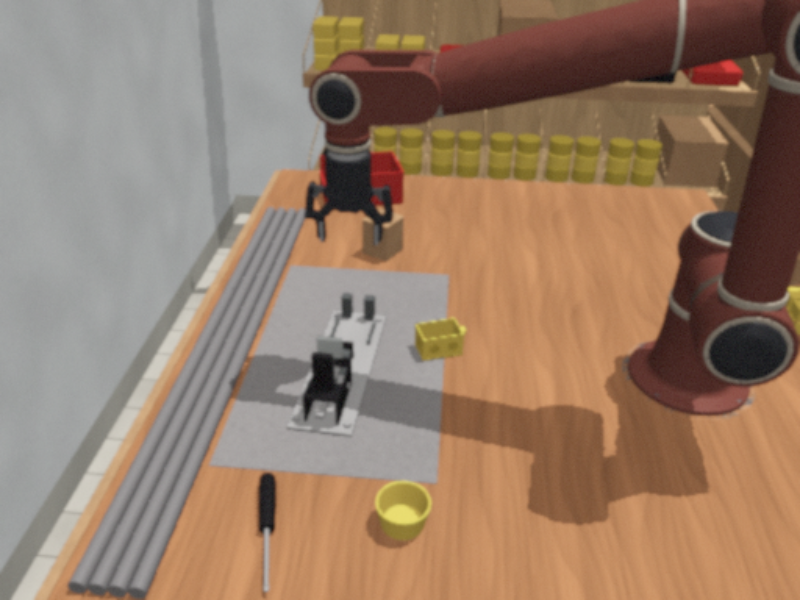

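The scene view shows the box at (340,330) with its ear pointing left, towards the robot's -x. The clamp runs roughly along world y, with fixed jaw posts at (385,385)/(405,395) and the handle at (478,272). The side view agrees: box at (440,338), ear on the right at (465,330).

```bash
python3 -m crank '[0,0,-50,0,100,0,0,-100,0,100,0,0,-130,0,100,0,0,-130,0,100,0,0,-130,0,100,0,0,-130,0,100,0,0,-130,0,100,0,0,-130,0,100,0,0,-130,0,100,0,0,-130,0,100]'
python3 - <<'E'
from h import *
img,d,W=cloud("wrist"); np.savez("w1",img=img,d=d,W=W); save(cv2.resize(img,(800,600)),"w1.png")
for n in ("wall_box","box_ear","clamp","trigger_center","pad_face","jaw_front"):
    for r in regions_of("wrist",n)[:2]:
        p=W[r["region"]];p=p[~np.isnan(p[:,0])]
        print(n,round(r["confidence"],2),np.round(r["extent"]),np.round(np.median(p,0),3),np.round(np.percentile(p,2,axis=0),3),np.round(np.percentile(p,98,axis=0),3))
E
```

```text
time: 2.2
tool_pos: [0.6249, 0.0, 0.3608]
tool_rot: [-0.0, 0.707, 0.707, -0.0]
contact_force: [0.2, 0.4, 0.2]
gripper_width: 1.001
wall_box 0.97 [164. 175.  61.  45.] [ 0.454 -0.036  0.01 ] [ 0.417 -0.066  0.001] [0.506 0.004 0.05 ]
box_ear 0.73 [165. 175.  63.  51.] [ 0.454 -0.036  0.01 ] [ 0.418 -0.066  0.001] [0.506 0.004 0.05 ]
clamp 0.63 [271. 123.  78. 219.] [0.637 0.067 0.008] [ 0.583 -0.115  0.006] [0.694 0.207 0.133]
trigger_center 0.61 [275.  68.  30.  19.] [0.642 0.123 0.128] [0.622 0.12  0.045] [0.662 0.131 0.131]
pad_face 0.82 [273. 132.  28.  20.] [0.638 0.035 0.043] [0.619 0.027 0.006] [0.657 0.054 0.052]
jaw_front 0.58 [270.  94.  28.  96.] [0.639 0.067 0.05 ] [0.619 0.029 0.007] [0.659 0.161 0.061]
```

View pics/w1.png

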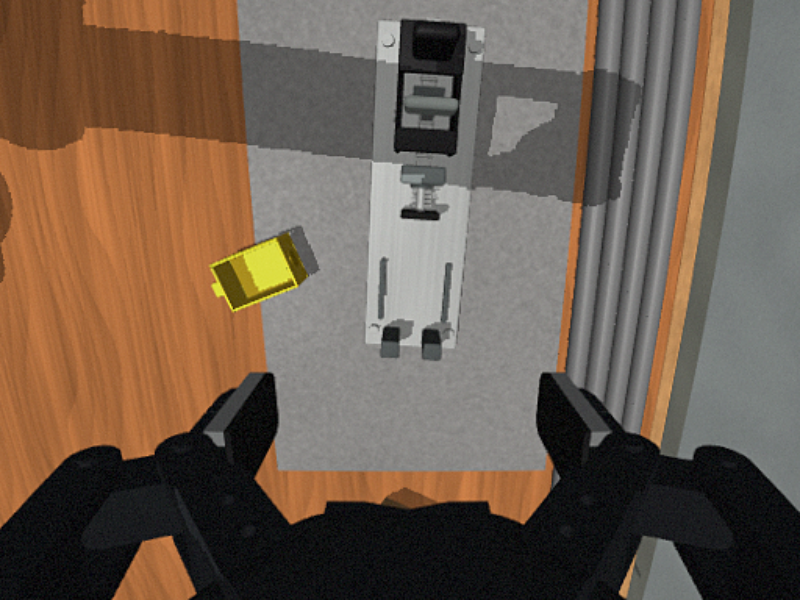

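```bash
cat >> h.py <<'E'
def ray(cam_c,uv,z):
    K=np.array(cam_c["camera_matrix"],float);R=np.array(cam_c["R"]);t=np.array(cam_c["t"])
    n=cv2.undistortPoints(np.array(uv,float).reshape(-1,1,2),K,np.array([cam_c["k1"],0,0,0,0.])).reshape(-1,2)
    d=np.c_[n,np.ones(len(n))]@R; o=-R.T@t
    return o+d*((z-o[2])/d[:,2])[:,None]
def rect(P):
    (c,s,a)=cv2.minAreaRect((P[:,:2]*1000).astype(np.float32)); return np.round(c,1),np.round(s,1),round(a,2)
E
python3 - <<'E'
from h import *
D=np.load("w1.npz");img,W=D["img"],D["W"]
hsv=cv2.cvtColor(img,cv2.COLOR_RGB2HSV)
z=W[...,2];X=W[...,0];Y=W[...,1]
near=(X>.38)&(X<.54)&(Y>-.1)&(Y<.04)
yel=(hsv[...,0]>22)&(hsv[...,0]<35)&(hsv[...,1]>140)
P=W[near&yel&(z>.046)&(z<.056)]; print("rim",len(P),rect(P))
P=W[near&yel&(z>.03)&(z<.056)]; print("rim+ear",len(P),rect(P))
m=(X>.57)&(X<.71)&(Y>-.13)&(Y<.25)
c=vision.get_calibration("wrist")
rgn=m&(z>.0045)
print("plate",rgn.sum())
ok=(rgn&(z<.0115)&(hsv[...,1]<40)).astype(np.uint8)
n,l,st,_=cv2.connectedComponentsWithStats(ok); k=1+st[1:,4].argmax(); P=W[l==k]; print(st[k],rect(P), np.median(P[:,2]))
# edge fit per y-slab
L=[];
for y0 in np.arange(-.10,.20,.005):
    q=P[(abs(P[:,1]-y0)<.0025)]
    if len(q)>5: L.append((y0,q[:,0].min(),q[:,0].max()))
L=np.array(L);
print(np.polyfit(L[:,0],L[:,1],1),np.polyfit(L[:,0],L[:,2],1)); print(np.round(L[::4],4))
for nm,lo,hi,yl,yh in (("jawposts",.05,.062,-.14,-.05),("rails",.0125,.02,-.12,.02),("trig",.124,.135,.08,.15),("post",.124,.14,.16,.24),("jawblk",.055,.064,.04,.09),("pad",.045,.056,.0,.05)):
    P=W[m&(z>lo)&(z<hi)&(Y>yl)&(Y<yh)]
    print(nm,len(P),rect(P) if len(P) else "",np.round(np.median(P,0),4))
E
```

```text
rim 299 (array([461.3, -31.7]), array([80.6, 55.2]), 20.84)
rim+ear 584 (array([455.6, -33.5]), array([93.7, 55.8]), 20.87)
plate 47314
[ 233   12   78  211 8425] (array([638.1,  46.9]), array([349.7, 110.9]), 86.5) 0.007430787631608095
[0.06065243 0.5806601 ] [0.06166763 0.68928106]
[[-0.1     0.5749  0.6822]
 [-0.08    0.5754  0.6834]
 [-0.06    0.5778  0.6865]
 [-0.04    0.5782  0.6875]
 [-0.02    0.5786  0.6889]
 [ 0.      0.5811  0.6898]
 [ 0.02    0.5813  0.6911]
 [ 0.04    0.5837  0.6919]
 [ 0.06    0.5839  0.6931]
 [ 0.08    0.586   0.6941]
 [ 0.1     0.5865  0.6952]
 [ 0.12    0.5884  0.696 ]
 [ 0.14    0.5887  0.697 ]
 [ 0.16    0.5907  0.6998]
 [ 0.18    0.591   0.7005]
 [ 0.2     0.5929  0.7016]]
jawposts 283 (array([ 628.2, -112.6]), array([20.4, 65.5]), 86.38) [ 0.6417 -0.1108  0.057 ]
rails 322 (array([630.4, -67.6]), array([88.7, 97.7]), 86.31) [ 0.6276 -0.0645  0.0152]
trig 297 (array([642.8, 125.9]), array([10.8, 41.5]), 86.3) [0.642  0.1252 0.1286]
post 392 (array([646.7, 178.2]), array([14.5, 35. ]), 85.93) [0.6459 0.1765 0.1337]
jawblk 348 (array([639.9,  69.9]), array([18.2, 43.4]), 86.31) [0.6399 0.0699 0.0594]
pad 131 (array([637.4,  31.1]), array([ 8. , 38.4]), 86.26) [0.6374 0.0316 0.0502]
```

The wrist view shows the clamp from above: paddle at (430,103), pad at (420,213), fixed jaw posts at (390,342)/(432,342), and the box at (258,272) with its ear at the lower left (217,290).

- **Clamp:** centre (638.1, 46.9) mm, yaw -3.6°, so the nest is at (631.2, -62.9).
- **Box:** centre (461.3, -31.7), yaw -69.1°.
- **Jaw travel:** about 15 mm.

```bash
python3 -m crank '[-32,-164,200,69,100,-32,-164,200,69,100,-32,-164,200,69,100,-32,-164,200,69,100,-32,-164,200,69,100,-32,-164,200,69,100,-32,-164,200,69,100,-32,-164,200,69,100,-32,-164,200,69,100,-32,-164,200,69,100]'
python3 - <<'E'
from h import *
s=status.state();print(s["tool_pos"],s["tool_rot"],s["time"])
img,d,W=cloud("wrist"); save(img,"w2.png")
hsv=cv2.cvtColor(img,cv2.COLOR_RGB2HSV);z=W[...,2];X=W[...,0];Y=W[...,1]
near=(X>.38)&(X<.54)&(Y>-.1)&(Y<.04)
yel=(hsv[...,0]>22)&(hsv[...,0]<35)&(hsv[...,1]>140)
for lo in (.046,.03):
    P=W[near&yel&(z>lo)&(z<.056)]; print(len(P),rect(P))
E
```

```text
time: 3.55
tool_pos: [0.4611, -0.032, 0.1616]
tool_rot: [0.0, 0.983, 0.184, 0.0]
contact_force: [0.8, 0.5, -0.6]
gripper_width: 1.003
[ 0.46113581 -0.03202612  0.16156943] [1.10192857e-04 9.82979968e-01 1.83712594e-01 2.29902869e-04] 3.55
896 (array([461.5, -31.8]), array([80.3, 55.8]), 20.94)
1608 (array([456.7, -33.7]), array([92.3, 55.8]), 20.94)
```

View pics/w2.png

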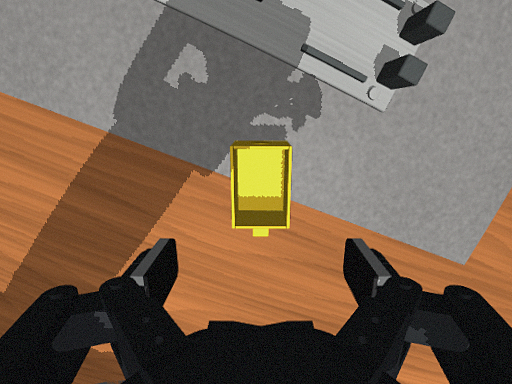

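The box is centred between the fingers at (261,187), with its ear towards the gripper at (261,232). Next I descend and close.

```bash
python3 -m crank '[0,0,40,0,100,0,0,80,0,100,0,0,110,0,100,0,0,130,0,100,0,0,147,0,100,0,0,147,0,100,0,0,147,0,100,0,0,147,0,30,0,0,147,0,30,0,0,147,0,30]'; python3 -m crank '[0,0,0,0,30,0,0,0,0,30,0,0,0,0,30,0,0,0,0,30,0,0,-10,0,30,0,0,-30,0,30,0,0,-60,0,30,0,0,-100,0,30,0,0,-130,0,30,0,0,-130,0,30]';  python3 - <<'E'
from h import *
s=status.state();print(s["tool_pos"],s["tool_rot"],s["time"])
img,d,W=cloud("wrist"); save(img,"w3.png")
E
```

```text
time: 4.6
tool_pos: [0.4624, -0.0323, 0.016]
tool_rot: [0.001, 0.983, 0.182, 0.001]
contact_force: [0.3, 0.1, 0.2]
gripper_width: 0.644
time: 5.6
tool_pos: [0.464, -0.0327, 0.1501]
tool_rot: [0.002, 0.983, 0.182, 0.005]
contact_force: [0.5, -0.2, 0.2]
gripper_width: 0.644
[ 0.46400398 -0.03265251  0.15012575] [0.00201885 0.98322773 0.18231282 0.00460291] 5.6
```

View pics/w3.png

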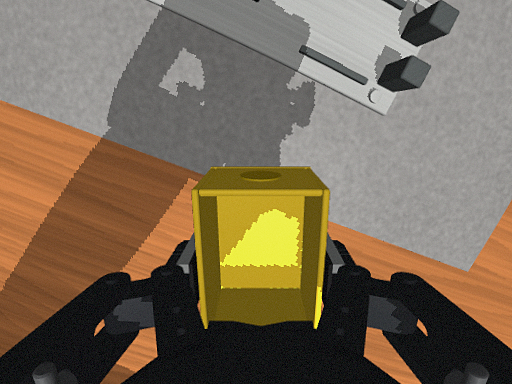

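The box is held between the pads, ear end towards the gripper. Next I carry it above the nest.

```bash
python3 -m crank '[149,87,0,-65.4,30,149,87,0,-65.4,30,149,87,0,-65.4,30,149,87,0,-65.4,30,149,87,0,-65.4,30,149,87,0,-65.4,30,149,87,0,-65.4,30,149,87,0,-65.4,30,149,87,0,-65.4,30,149,87,0,-65.4,30]'; python3 -m crank '[0,0,20,0,30,0,0,40,0,30,0,0,50,0,30,0,0,50,0,30,0,0,50,0,30,0,0,50,0,30,0,0,50,0,30,0,0,50,0,30,0,0,50,0,30,0,0,50,0,30]'
python3 - <<'E'
from h import *
s=status.state();print(s["tool_pos"],s["tool_rot"],s["time"])
for cam in ("wrist","scene"):
    img,d,W=cloud(cam)
    hsv=cv2.cvtColor(img,cv2.COLOR_RGB2HSV);z=W[...,2];X=W[...,0];Y=W[...,1]
    near=(X>.56)&(X<.7)&(Y>-.13)&(Y<.02)
    yel=(hsv[...,0]>22)&(hsv[...,0]<35)&(hsv[...,1]>140)
    q=W[near&yel];print(cam,np.round(np.percentile(q[:,2],[2,50,98]),4))
    top=np.percentile(q[:,2],97)
    P=q[q[:,2]>top-.006]; print(len(P),rect(P))
    save(img,"w4%s.png"%cam)
E
```

```text
time: 6.65
tool_pos: [0.6302, -0.0596, 0.1426]
tool_rot: [-0.001, 0.73, 0.684, -0.001]
contact_force: [0.3, 0.2, -1.0]
gripper_width: 0.646
time: 7.65
tool_pos: [0.6314, -0.0599, 0.0945]
tool_rot: [0.0, 0.729, 0.685, 0.0]
contact_force: [0.8, -0.3, -0.1]
gripper_width: 0.649
[ 0.63135919 -0.05986424  0.09454723] [1.37940042e-04 7.28993722e-01 6.84520361e-01 1.03115723e-04] 7.65
wrist [0.0801 0.0947 0.1287]
3777 (array([629.7, -53.6]), array([ 68.9, 122.9]), 85.93)
scene [0.0802 0.1031 0.1361]
89 (array([642.8, -58.7]), array([81.9, 89.2]), 4.01)
```

View pics/w4wrist.png

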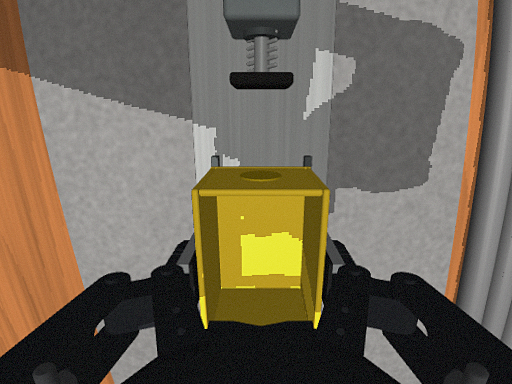

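Seen from the wrist camera, the box is centred between the rails at (215,160)/(307,160) and the pad is clear at (261,80). Next I lower it, release and rise.

```bash
python3 -m crank '[0,0,20,0,30,0,0,40,0,30,0,0,55,0,30,0,0,65,0,30,0,0,68,0,30,0,0,71,0,30,0,0,71,0,30,0,0,71,0,30,0,0,71,0,30,0,0,71,0,30]'; python3 -m crank '[0,0,0,0,70,0,0,0,0,100,0,0,0,0,100,0,0,0,0,100,0,0,0,0,100,0,0,-10,0,100,0,0,-40,0,100,0,0,-80,0,100,0,0,-120,0,100,0,0,-160,0,100]'
python3 - <<'E'
from h import *
s=status.state();print(s["tool_pos"],s["time"])
img,d,W=cloud("wrist"); save(img,"w5.png")
hsv=cv2.cvtColor(img,cv2.COLOR_RGB2HSV);z=W[...,2];X=W[...,0];Y=W[...,1]
near=(X>.56)&(X<.7)&(Y>-.15)&(Y<.02)
yel=(hsv[...,0]>22)&(hsv[...,0]<35)&(hsv[...,1]>140)
q=W[near&yel]
for lo in (.054,.038):
    P=q[(q[:,2]>lo)&(q[:,2]<.065)]; print(len(P),rect(P),np.median(P[:,2]))
E
```

```text
time: 8.75
tool_pos: [0.6319, -0.0599, 0.024]
tool_rot: [0.001, 0.729, 0.685, 0.0]
contact_force: [-0.0, -0.2, 1.2]
gripper_width: 0.65
time: 9.75
tool_pos: [0.6312, -0.0598, 0.1857]
tool_rot: [0.0, 0.729, 0.685, 0.0]
contact_force: [0.7, 0.2, 0.2]
gripper_width: 0.999
[ 0.63115627 -0.05976879  0.1857468 ] 9.75
797 (array([631. , -59.4]), array([79.9, 55.7]), 86.51) 0.057247039498788045
1419 (array([629.9, -65.1]), array([92.6, 58.2]), 85.46) 0.05613816758599482
```

View pics/w5.png

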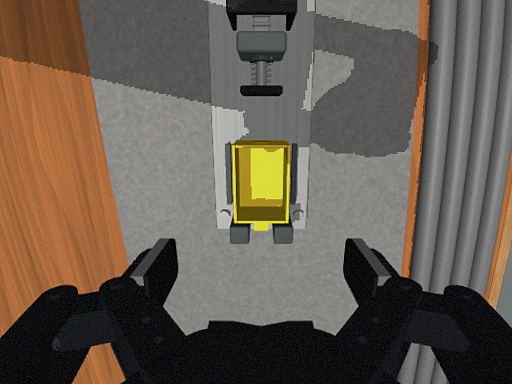

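The box stands in the nest with its ear at (261,226) between the posts, 3.5 mm short of home and fingers clear. Next I shut the gripper and move in front of the trigger.

```bash
python3 -m crank '[50,0,0,0,0,100,0,0,0,0,152,0,0,0,0,152,0,0,0,0,152,0,0,0,0,152,0,0,0,0,152,0,0,0,0,152,0,0,0,0,152,0,0,0,0,152,0,0,0,0]';python3 -m crank '[0,0,30,0,0,0,0,60,0,0,0,0,76,0,0,0,0,76,0,0,0,0,76,0,0,0,0,76,0,0,0,0,76,0,0,0,0,76,0,0,0,0,76,0,0,0,0,76,0,0]'
python3 - <<'E'
from h import *
s=status.state();print(s["tool_pos"],s["contact_force"],s["time"])
a=[]
for cam in ("scene","side"):
    img,d,W=cloud(cam); a.append(cv2.resize(img[150:290,180:350],(400,330),interpolation=cv2.INTER_CUBIC))
save(np.hstack(a),"w6.png")
E
```

```text
time: 10.8
tool_pos: [0.6408, 0.0912, 0.1833]
tool_rot: [-0.0, 0.729, 0.684, -0.0]
contact_force: [0.4, 0.2, 0.4]
gripper_width: 0.0
time: 11.8
tool_pos: [0.6409, 0.0919, 0.1076]
tool_rot: [0.0, 0.729, 0.685, 0.0]
contact_force: [0.8, 0.4, -0.4]
gripper_width: 0.0
[0.64093377 0.09190776 0.10764791] [ 0.8083167   0.43231235 -0.3575409 ] 11.8
```

View pics/w6.png

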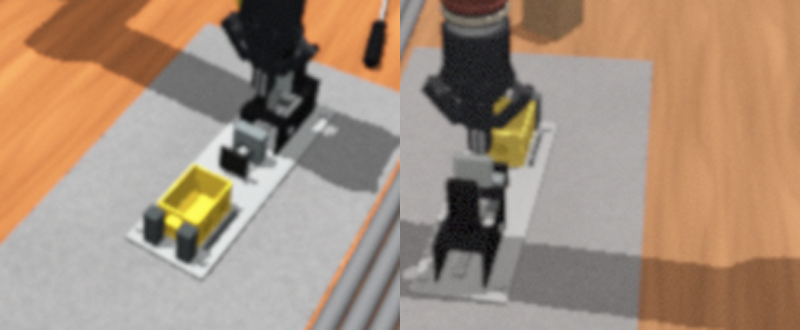

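The shut fingers stand in front of the paddle, clear of jaw and box. First pull.

```bash
cat > m.py <<'E'
from h import *
s=status.state()
C=np.array([638.1,46.9]);yh=np.array([.0628,.998]);xh=np.array([.998,-.0628])
print("t",round(s["time"],2),"tcp_local_y",round((s["tool_pos"][:2]*1000-C)@yh,1),"F_y",round(s["contact_force"][:2]@yh,2),"F",np.round(s["contact_force"],1))
img,d,W=cloud("scene")
L=(W[...,:2]*1000-C); ly=L@yh; lx=L@xh; z=W[...,2]
dark=img.max(2)<60
m=dark&(abs(lx)<20)&(z>.02)&(z<.047)&(ly<0)&(ly>-90)
print("pad face",m.sum(),np.round(np.percentile(ly[m],[10,25,50]),1) if m.sum() else "")
hsv=cv2.cvtColor(img,cv2.COLOR_RGB2HSV)
yl=(hsv[...,0]>22)&(hsv[...,0]<35)&(hsv[...,1]>140)&(abs(lx)<60)&(ly<-50)&(ly>-180)&(z>.054)
if yl.sum(): print("box rim ly",np.round(np.percentile(ly[yl],[3,50,97]),1),"lx",np.round(np.percentile(lx[yl],[3,97]),1))
g=(hsv[...,1]<60)&(abs(lx)<20)&(z>.035)&(z<.062)&(ly<60)&(ly>-60)&~dark
b=(abs(lx)<18)&(z>.0555)&(z<.064)&(ly<40)&(ly>-60)&~yl
print("block top ly",b.sum(),np.round(np.percentile(ly[b],[3,50,97]),1) if b.sum() else "")
import sys; save(img,sys.argv[1]+".png")
E
python3 m.py m0
python3 -m crank '[8,0,0,0,0,14,0,0,0,0,18,0,0,0,0,22,0,0,0,0,26,0,0,0,0,30,0,0,0,0,34,0,0,0,0,38,0,0,0,0,40,0,0,0,0,40,0,0,0,0]'; python3 m.py m1
```

```text
t 11.9 tcp_local_y 45.1 F_y -0.39 F [ 0.5 -0.4 -0.4]
pad face 64 [-20.6 -19.6 -18.8]
box rim ly [-151.6 -135.4  -69.2] lx [-23.1  31.5]
block top ly 57 [14.1 21.6 31.6]
time: 12.95
tool_pos: [0.6431, 0.1304, 0.1063]
tool_rot: [0.001, 0.729, 0.685, -0.001]
contact_force: [1.1, -5.9, -2.9]
gripper_width: -0.001
t 12.95 tcp_local_y 83.7 F_y -5.86 F [ 1.1 -5.9 -2.9]
pad face 53 [-34.5 -33.8 -32.9]
box rim ly [-150.4 -124.1  -66.1] lx [-22.9  30.5]
block top ly 60 [ 1.   7.5 17.8]
```

```bash
python3 -m crank '[2,0,0,0,0,4,0,0,0,0,6,0,0,0,0,6,0,0,0,0,6,0,0,0,0,6,0,0,0,0,6,0,0,0,0,6,0,0,0,0,6,0,0,0,0,6,0,0,0,0]'; python3 m.py m2
```

```text
time: 14.0
tool_pos: [0.6431, 0.136, 0.1061]
tool_rot: [0.001, 0.729, 0.684, -0.002]
contact_force: [0.8, -6.9, -2.5]
gripper_width: -0.0
t 14.0 tcp_local_y 89.3 F_y -6.8 F [ 0.8 -6.9 -2.5]
pad face 39 [-40.4 -39.2 -38.1]
box rim ly [-151.4 -123.   -67.2] lx [-23.2  31.2]
block top ly 57 [-4.1  2.1 13.2]
```

```bash
python3 -m crank '[-12,0,0,0,0,-24,0,0,0,0,-36,0,0,0,0,-36,0,0,0,0,-26,0,0,0,0,-20,0,0,0,0,-14,0,0,0,0,-8,0,0,0,0,-4,0,0,0,0,-4,0,0,0,0]'; python3 m.py m3
```

```text
time: 15.05
tool_pos: [0.6432, 0.1338, 0.1064]
tool_rot: [0.001, 0.728, 0.685, -0.001]
contact_force: [0.2, -6.2, -1.7]
gripper_width: -0.002
t 15.05 tcp_local_y 87.0 F_y -6.14 F [ 0.2 -6.2 -1.7]
pad face 0 
box rim ly [-151.6 -123.4  -66.5] lx [-23.1  30.8]
block top ly 64 [-27.1 -19.6  -8.9]
```

```bash
python3 -m crank '[2,0,0,0,0,4,0,0,0,0,4,0,0,0,0,4,0,0,0,0,-8,0,0,0,0,-20,0,0,0,0,-32,0,0,0,0,-32,0,0,0,0,-24,0,0,0,0,-20,0,0,0,0]'; python3 m.py m4;  python3 -m crank '[4,0,0,0,0,8,0,0,0,0,8,0,0,0,0,8,0,0,0,0,8,0,0,0,0,8,0,0,0,0,8,0,0,0,0,8,0,0,0,0,8,0,0,0,0,8,0,0,0,0]'; python3 m.py m5
```

```text
time: 16.1
tool_pos: [0.6423, 0.1139, 0.1074]
tool_rot: [0.001, 0.729, 0.685, -0.0]
contact_force: [0.3, -6.0, 0.8]
gripper_width: 0.001
t 16.1 tcp_local_y 67.1 F_y -5.97 F [ 0.3 -6.   0.8]
pad face 0 
box rim ly [-151.4 -128.1  -67.9] lx [-23.1  30.9]
block top ly 59 [-30.8 -24.5 -13.7]
time: 17.15
tool_pos: [0.6427, 0.1211, 0.1073]
tool_rot: [0.001, 0.729, 0.685, -0.001]
contact_force: [-0.1, -5.5, 1.7]
gripper_width: 0.003
t 17.15 tcp_local_y 74.4 F_y -5.46 F [-0.1 -5.5  1.7]
pad face 0 
box rim ly [-151.2 -125.6  -71.8] lx [-23.   31.7]
block top ly 58 [-38.3 -30.3 -20. ]
```

```bash
python3 -m crank '[1,0,0,0,0,2,0,0,0,0,3,0,0,0,0,4,0,0,0,0,5,0,0,0,0,5,0,0,0,0,5,0,0,0,0,5,0,0,0,0,5,0,0,0,0,5,0,0,0,0]'; python3 m.py m6
```

```text
time: 18.2
tool_pos: [0.6429, 0.1246, 0.107]
tool_rot: [0.002, 0.729, 0.685, -0.002]
contact_force: [0.1, -10.0, 0.5]
gripper_width: 0.003
t 18.2 tcp_local_y 77.8 F_y -10.01 F [  0.1 -10.    0.5]
pad face 0 
box rim ly [-151.4 -125.8  -71.4] lx [-23.1  31.2]
block top ly 64 [-40.  -33.1 -22.2]
```

```bash
python3 -m crank '[1,0,0,0,0,2,0,0,0,0,3,0,0,0,0,4,0,0,0,0,5,0,0,0,0,6,0,0,0,0,6,0,0,0,0,6,0,0,0,0,6,0,0,0,0,6,0,0,0,0]'; python3 m.py m7
python3 - <<'E'
from h import *
a=[cv2.resize(cloud(c)[0][170:275,200:330],(400,323),interpolation=cv2.INTER_CUBIC) for c in ("scene","side")]
save(np.hstack(a),"w8.png")
E
```

```text
time: 19.25
tool_pos: [0.6432, 0.129, 0.1065]
tool_rot: [0.003, 0.729, 0.685, -0.003]
contact_force: [0.1, -14.5, -0.7]
gripper_width: -0.001
t 19.25 tcp_local_y 82.2 F_y -14.46 F [  0.1 -14.5  -0.7]
pad face 0 
box rim ly [-150.1 -124.1  -70.8] lx [-23.   31.1]
block top ly 65 [-43.7 -36.8 -25.5]
```

View pics/w8.png

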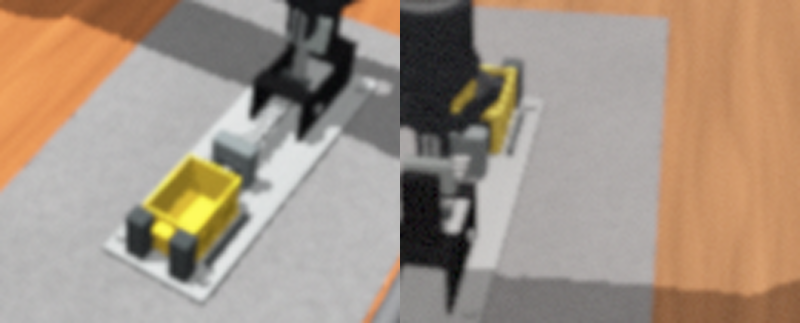

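Jaw geometry puts the press at about 8 mm, and the rise in push force gives about 8 N. The view shows the box against both posts with its ear between them at (160,235), and the pad hidden behind the near wall. One small final nudge.

```bash
python3 -m crank '[1,0,0,0,0,2,0,0,0,0,2,0,0,0,0,2,0,0,0,0,2,0,0,0,0,2,0,0,0,0,2,0,0,0,0,2,0,0,0,0,2,0,0,0,0,2,0,0,0,0]'; python3 m.py m8; python3 -m crank '[0,0,0,0,0,0,0,0,0,0,0,0,0,0,0,0,0,0,0,0,0,0,0,0,0,0,0,0,0,0,0,0,0,0,0,0,0,0,0,0,0,0,0,0,0,0,0,0,0,0]'; python3 m.py m9
```

```text
time: 20.4
tool_pos: [0.6432, 0.1304, 0.1063]
tool_rot: [0.003, 0.729, 0.684, -0.004]
contact_force: [-0.6, -15.2, -0.9]
gripper_width: 0.004
t 20.4 tcp_local_y 83.6 F_y -15.18 F [ -0.6 -15.2  -0.9]
pad face 0 
box rim ly [-151.1 -126.   -71.4] lx [-22.9  31.1]
block top ly 63 [-45.6 -37.3 -27.3]
time: 21.45
tool_pos: [0.6432, 0.1304, 0.1063]
tool_rot: [0.003, 0.729, 0.684, -0.004]
contact_force: [0.8, -16.1, -0.8]
gripper_width: -0.001
t 21.45 tcp_local_y 83.7 F_y -15.97 F [  0.8 -16.1  -0.8]
pad face 0 
box rim ly [-150.9 -123.   -70.8] lx [-22.8  31.9]
block top ly 57 [-44.7 -37.5 -29.1]
```

Force and jaw position are steady, with the press at about 9–10 mm or N. Handing in.

```bash
python3 -c "
from plant import order; print(order.job_done())"
```

```text
the job is handed in; nothing more can be done
None
```

I set the wall box in the nest with its ear in the notch and let go of it. Three trigger pulls then brought the pad onto the box, and I handed in at about 21.5 s with the trigger still held; no verdict was reported.

- **Placing:** after release, the wrist camera put the box 3.5 mm short of home. The pad then pushed it against the fixed jaw.
- **Holding:** the force against the fingers was steady at 15 to 16 N over the last second.
- **Pad press:** I estimate about 9 to 10 mm, or 9 to 10 N. The jaw travel in the images and the rise in push force (from 5.5–6 N before the pad bore fully) agree. This is an estimate: in the last stage the pad itself was hidden from the camera I measured with.
- **Box at the end:** the last zoomed view shows it upright with its ear between the posts. The scene camera places its near rim within about 2 mm of home.
- **Bystanders:** I kept clear of them but did not measure them again at the end.

No check failed.

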